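# Seat the keyed filter cell on the specimen lamp and hold it home

### The job

First dim the lamp: slide the black fader on the dimmer box along its track until it stands level with the steel index clip on the box's side. Then take the knurled filter cell on the lamp house by its rim and, pressing only lightly and never forcing it, turn it clockwise (seen from above) until its hidden keyway drops over the spigot's pin; push it fully home against its spring and finish while still gripping it and holding it pushed home, without shoving aside the square reference block or the round specimen.

Things in the scene. Friction and masses are not known exactly. Their poses are not given: they have to be found in the camera images.
- lamp_house: Fixed grey lamp house, 118 x 118 mm at the foot and 40 mm high, with a round dark boss, 64 mm wide, up to z = 48 mm. Origin: underside centre, z up, on the axis of the vertical spigot.
- spigot_top (a point): Top centre of the lamp's spigot, 28 mm in diameter, 78 mm above the bench, hidden in the filter cell. It carries one round radial pin, 5 mm thick, the pin's top 70.5 mm above the bench. The pin's clock position differs every time and cannot be seen or told from any yaw.
- filter_cell: Loose aluminium filter cell, 50 mm in diameter, 40 mm high, knurled rim, glass window on top, about 0.13 kg, standing over the spigot on the sprung seat. Origin: centre of its underside (62 mm above the bench at the start), z up. A ledge inside, its underside 10 mm above the origin, has one hidden keyway, about 9 mm wide.
- cell_rim (a point): On the filter cell's axis, 33 mm above its underside: the height to grip (solid from 26 to 40 mm); any direction across will do. Pressed down, the cell meets the pin after 1.5 mm and stops, unless the keyway is over the pin within about 0.1 rad. That comes after a clockwise turn, seen from above, of 0.3 to 1.4 rad from the start.
- seat (a joint): Sprung steel ring under the filter cell: how far it is pressed down, m. 0 free (the cell up), about 0.0015 when the ledge meets the pin, 0.008 the hard stop (cell fully home, its top then 94 mm above the bench). The spring pushes up with 4 N at 0 and 8 N at 0.008 and lifts the cell again when it is let go.
- fader_top (a point): Centre of the top face, 54 mm above the bench, of the black fader cap on the dimmer box: 18 mm along the track, 26 mm across it, 24 mm high (its underside 30 mm above the bench). Axes as index_point. It takes about 1.5 N to slide and stays where it is left.
- fader (a joint): Position of the fader along its track, m, 0 to 0.100, growing towards the dimmer's own +y.
- index_point (a point): Tip of the dark steel index clip (10 mm wide, standing out 12 mm from the dimmer box's side), 23 mm above the bench, 19.5 mm beside the track's centre line. Its y axis lies along the track (+y: fader value grows), x across it, z up. Set: the fader's centre level with this point along y. The fixed dimmer box is 54 x 160 mm, its top 24 mm above the bench.
- ref_block_3: Bystander: loose square steel reference block, 44 x 44 x 10 mm, behind the lamp house. Origin: underside centre.
- specimen: Bystander: loose black mounted specimen, 30 mm in diameter, 15 mm high, just in front of the lamp house. Origin: underside centre.
There are look-alikes about, which are no part of the job. What is shaped like the filter_cell but red is not meant.

How it is judged:
By the outcome, as a careful person would: the job done as asked, in the order asked, and still so for the second after the job is handed in, while the arm keeps its last pose, push and grip.
It also fails if it takes over 54 s, if anything falls off the work surface, if the arm or the gripper's body presses on something with over 40 N, if the wrist force passes 120 N, or if a joint passes its speed limit or range.

### The arm

A 6-joint arm with a two-finger parallel gripper is mounted at the origin on a cart in front of the work surface, level with it; the furniture and walls round the work are solid. World frame = base frame: x ahead of the robot, y to its left, z up, the work surface at z = 0. Lengths are in mm, angles in rad, forces in N, time in s.
With the tool pointing down it reaches from about 275 to 1000 mm from the base axis. Payload 8.4 kg.
Tool frame: the origin (TCP) lies between the finger pads; the fingertips stand r.finger_overhang ahead of it and the grasp point (between the pads) is the TCP (r.finger_overhang is the distance from the TCP to the fingertips, in mm); z points along the fingers, y is the line along which they close (so a half turn about z gives the same grasp; the last joint's range is limited). The gripper opens to 85 mm and grips with 20 to 120 N. Pads are 22 mm wide; open, the fingers measure 114 mm over their backs; the gripper's body (76 mm by 85 mm) begins 54 mm behind the grasp point. The pads swing forward as they close: fully open they stand 13 mm farther back than shut.
Start: joints at [-1.175, 0.353, 1.633, -0, 1.155, -0.002], TCP at [242.118, -576.2, 250.281] pointing down, gripper open.
Joint ranges: [-2.63, 2.63], [-0.92, 2.1], [0.06, 2.66], [-1.3, 4.44], [0, 2.69], [-3.02, 3.02]. Speed limits (rad/s): [2.22, 2.22, 2.79, 3.14, 3.14, 3.14].

### API

Orientations are given as [roll, pitch, yaw] about the fixed x, y, z axes, in that order (R = Rz(yaw) Ry(pitch) Rx(roll)).
In Python, from rig import r, cams, sign_off gives the robot as it stands.
- The arm moves only by the shell command python3 -m crank 'ROWS' [FORCE]. ROWS is JSON, a list of rows, each a list of 7 numbers: the shift along the tool's x, y, z in m, then the turn, a rotation vector about the tool's x, y, z in rad, then the closure, from 0 (fully open) to 1 (shut). In form: [[dx, dy, dz, ax, ay, az, gripper], ...]. A call has 1 to 5 rows; each row is the pose to reach, as a shift and turn from the pose commanded when the call began, along the tool's axes at that moment; what a row does not reach only later rows make up. A row lasts 1/10 s, in which the tool goes at most 50 mm and 8.59 degrees, less where a joint would pass 70% of its speed; a pose out of reach is approached as far as the arm can. A call with a gripper value outside its range is refused whole. The fingers move at their own pace and stop on an object; FORCE is the grip in N (left out, the last holds). Time passes only in rows, so rows that repeat a pose let the fingers close. It gives the time, the measured TCP pose, the force, the opening and the grip force at its end, in the units of the state.
- r.sense(): the state, without advancing time (a new reading comes with each control period).
- cams.grab_frame(name): name is "scene" or "top" or "wrist"; returns a dict with "image" (384x512x3 uint8, red, green, blue), "fx", "fy", "cx", "cy" (pixels), "D" ([k1, k2, p1, p2, k3] as OpenCV has them; the pictures are not rectified), "position" and "orientation" of the camera in the world. Camera axes: x right, y down, z forward; pixel columns grow to the right and rows downward; lengths in mm; the calibration is good to about 2 mm. A picture is of the moment at which its call begins. There is no depth.
- sign_off(): hands the job in; it is judged then, once.
The state is a dict: "clock": time; "qpos": joint angles; "qvel": joint speeds; "joint_efforts": joint torques, N m; "eef_pos": TCP position; "tcp_rot": TCP orientation; "contact_force": force on the tool from outside, world axes, zero at the start; "wrist_torque": the same for the moment, N m; "opening": opening from 0.0 (shut) to 1.0 (fully open); "grasp_force": force on a finger pad.
Only numpy, scipy, OpenCV 4.12 (cv2) and the standard library are available. Lean on these libraries where they do the work, as an engineer would, in place of code of your own. Each camera call takes 0.05 s, during which the arm holds its last target. There are 200 camera calls.

## Working session

There is one attempt and no reset: what is moved stays moved. The work goes in short steps, Python scripts to look and compute and a shell command to move; the robot and the scene stay as the last step left them, time stands still between calls to the robot, and variables do not carry over. Pictures are saved under pics/ and viewed, at most 10 in all, crops included, and the job is handed in when it is done.

```bash
ls; mkdir -p pics; cat > h.py <<'E'
import numpy as np, cv2
from scipy.spatial.transform import Rotation as R
def rot(o):
    o=np.array(o,float)
    if o.shape==(3,3): return o
    if o.size==3: return R.from_euler('xyz',o).as_matrix()
    raise ValueError(o)
def ray(f,uv):
    K=np.array([[f['fx'],0,f['cx']],[0,f['fy'],f['cy']],[0,0,1.]])
    p=cv2.undistortPoints(np.array(uv,float).reshape(-1,1,2),K,np.array(f['D'],float)).reshape(-1,2)
    d=np.c_[p,np.ones(len(p))]@rot(f['orientation']).T
    return np.array(f['position'],float),d
def plane(f,uv,z):
    o,d=ray(f,uv); return o+d*((z-o[2])/d[:,2])[:,None]
def proj(f,P):
    K=np.array([[f['fx'],0,f['cx']],[0,f['fy'],f['cy']],[0,0,1.]])
    M=rot(f['orientation']).T
    return cv2.projectPoints(np.array(P,float).reshape(-1,3),cv2.Rodrigues(M)[0],-M@np.array(f['position'],float),K,np.array(f['D'],float))[0].reshape(-1,2)
E
python3 - <<'E'
from rig import r,cams
import cv2,pickle
for n in('scene','top'):
    f=cams.grab_frame(n); print(n,f['position'],f['orientation'],f['fx'],f['D'])
    pickle.dump(f,open(n+'0.pkl','wb'))
    cv2.imwrite(f'pics/{n}0.png',cv2.resize(f['image'][:,:,::-1],(768,576)))
print(r.sense(),r.finger_overhang)
E
```

```text
pics
scene [-102.50731604  517.48171036  590.58970223] [-2.12323848 -0.01779643 -2.16260995] 487.08855475169054 [0.05650278 0.         0.         0.         0.        ]
top [475.1405392   47.21906842 948.79420017] [-3.04604731  0.0040801  -1.55890365] 349.00787225137356 [-0.05977838  0.          0.          0.          0.        ]
{'clock': 0.1, 'qpos': array([-1.17541735e+00,  3.53609462e-01,  1.63406398e+00, -6.72605777e-06,
        1.15521325e+00, -2.37294864e-03]), 'qvel': array([ 0.00034038, -0.00211014, -0.00370754, -0.00135318,  0.00040588,
        0.00027381]), 'joint_efforts': array([-1.49760490e-03, -6.06360984e+01, -3.42820466e+01, -4.01354248e-05,
        4.06455685e-03, -3.07418236e-05]), 'eef_pos': array([ 241.94683884, -575.82295402,  249.61584483]), 'tcp_rot': array([-3.14029860e+00,  3.07932272e-06,  3.97754649e-01]), 'contact_force': array([-0.45202587, -0.01251486,  0.08698356]), 'wrist_torque': array([-0.03189242,  0.03232358, -0.01377263]), 'grasp_force': 0.0, 'opening': 1.0024196768954463} 19.0
```

View pics/top0.png

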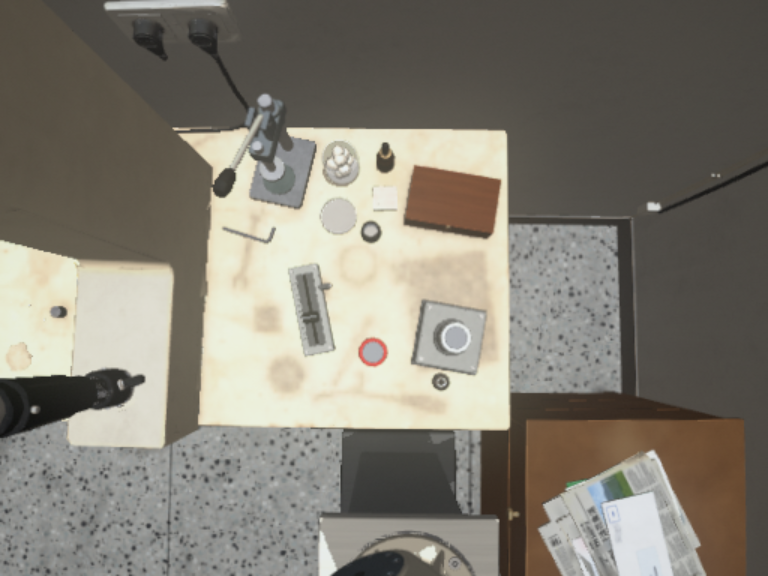

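View pics/scene0.png

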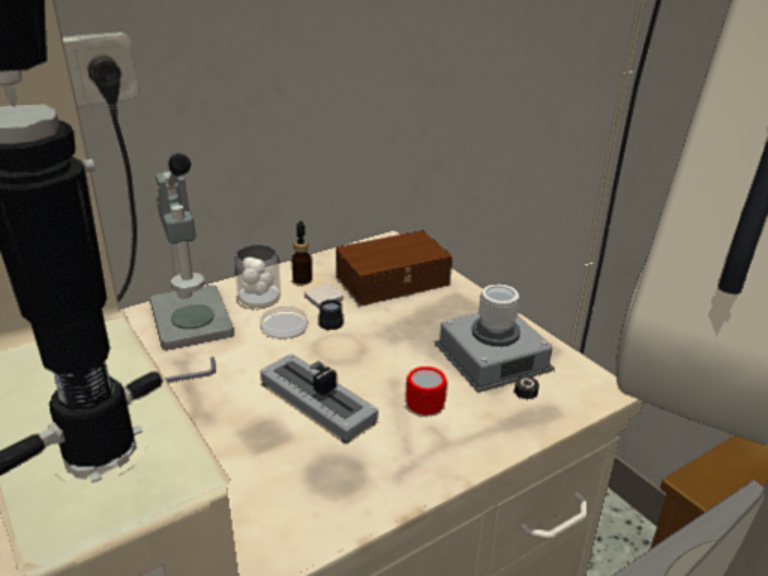

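The top view at 768 scale shows the dimmer box at about (311,310), its fader at (311,317) and the clip at (327,286). The cell is at (456,338) on the lamp house, with the specimen at (441,381). The red look-alike is at (373,352). The scene view shows the same things. Next I'll crop in to measure them.

```bash
python3 - <<'E'
import pickle,cv2,numpy as np
from h import *
t=pickle.load(open('top0.pkl','rb'));s=pickle.load(open('scene0.pkl','rb'))
a=cv2.resize(t['image'][170:260,185:335],(750,450),interpolation=cv2.INTER_CUBIC)
cv2.imwrite('pics/c1.png',a[:,:,::-1])
b=cv2.resize(s['image'][180:300,160:380],(792,432),interpolation=cv2.INTER_CUBIC)
cv2.imwrite('pics/c2.png',b[:,:,::-1])
E
```

```text
(no output)
```

View pics/c1.png

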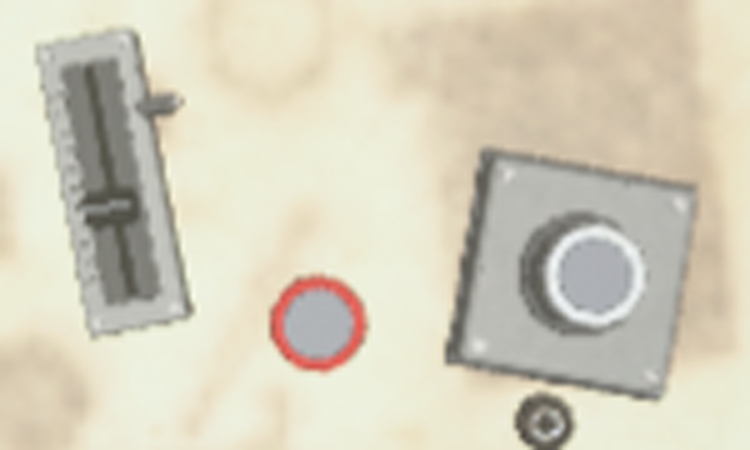

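View pics/c2.png

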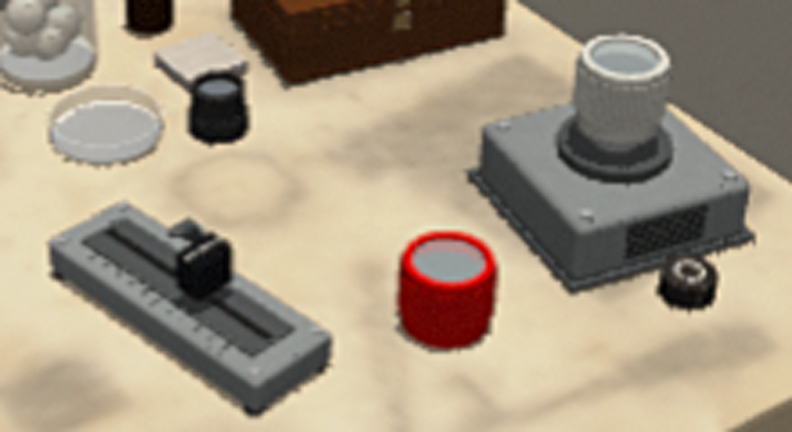

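c1 (5x, offset 185,170) shows the box's top corners at about (38,45), (130,30), (190,315) and (95,335). The fader cap is at about (110,208), the clip tip at (182,102) and the cell's ring at (595,275). In c2 (3.6x), the fader cap's top is at about (205,247) and the cell's top at (625,60).

```bash
python3 - <<'E'
import pickle,cv2,numpy as np
from h import *
t=pickle.load(open('top0.pkl','rb'));s=pickle.load(open('scene0.pkl','rb'))
T=lambda p:(np.array(p,float)+.5)/5-.5+[185,170]
S=lambda p:(np.array(p,float)+.5)/3.6-.5+[160,180]
c=plane(t,T([(38,45),(130,30),(190,315),(95,335)]),24); print('box',c.round(1),c.mean(0).round(1))
print('sides',[np.linalg.norm(c[i]-c[(i+1)%4]).round(1) for i in range(4)])
y=(c[0]+c[1]-c[2]-c[3])[:2]; print('trackdir',np.arctan2(y[1],y[0]))
print('fader',plane(t,T([(108,208)]),54)); print('clip',plane(t,T([(182,102),(145,104)]),23))
print('lamp',plane(t,T([(487,150),(695,187),(660,397),(450,362)]),40).round(1))
# cell ring: white mask
im=t['image'].astype(int); m=(im.min(2)>215).astype(np.uint8); 
m[:, :295]=0;m[:,316:]=0;m[:213]=0;m[238:]=0
m2=np.zeros_like(m);m2[213:238,293:316]=(im[213:238,293:316].min(2)>200)
pts=np.argwhere(m2)[:,::-1]; (u,v),rad=cv2.minEnclosingCircle(pts.astype(np.float32)); print(u,v,rad)
P=plane(t,[(u,v),(u+rad,v),T((595,275))],102);print('cell',P)
a=plane(s,S([(578,52),(670,55),(625,37),(625,76)]),102);print('cell scene',a,a[:2].mean(0))
print('fader scene',plane(s,S([(178,246),(205,263),(231,246),(205,233)]),54))
print('spec',plane(t,T([(545,423)]),15))
E
```

```text
box [[589.6 221.1  24. ]
 [598.2 171.9  24. ]
 [447.1 136.7  24. ]
 [436.  186.7  24. ]] [517.7 179.1  24. ]
sides [np.float64(49.9), np.float64(155.1), np.float64(51.2), np.float64(157.4)]
trackdir 0.2250097419259417
fader [[502.02169297 177.01598136  54.        ]]
clip [[559.90278909 143.34539666  23.        ]
 [558.60303099 163.09295227  23.        ]]
lamp [[ 5.350e+02 -1.810e+01  4.000e+01]
 [ 5.169e+02 -1.268e+02  4.000e+01]
 [ 4.083e+02 -1.082e+02  4.000e+01]
 [ 4.251e+02  4.000e-01  4.000e+01]]
303.78125 224.59375 9.670952796936035
cell [[471.02382198 -66.66883601 102.        ]
 [471.25916514 -90.09509456 102.        ]
 [471.00429161 -66.23007441 102.        ]]
cell scene [[487.98370687 -48.71197913 102.        ]
 [459.20515597 -88.53455586 102.        ]
 [486.31423912 -80.8214821  102.        ]
 [456.16459394 -53.69448668 102.        ]] [473.59443142 -68.6232675  102.        ]
fader scene [[510.66479975 186.45778124  54.        ]
 [491.75189388 182.0443182   54.        ]
 [496.48889036 164.35002221  54.        ]
 [512.60388059 169.84460604  54.        ]]
spec [[392.22326497 -51.46545803  15.        ]]
```

```bash
cat > to.py <<'E'
import sys; from rig import r; from h import *
def to(x,y,z,yaw):
    s=r.sense(); M=rot(s['tcp_rot']); T=R.from_euler('xyz',[np.pi,0,yaw]).as_matrix()
    d=M.T@(np.array([x,y,z])-s['eef_pos'])/1000; w=R.from_matrix(M.T@T).as_rotvec()
    print(s['clock'],s['eef_pos'].round(1),s['tcp_rot'].round(3),'F',s['contact_force'].round(1),'op',round(s['opening'],3),'g',round(s['grasp_force'],1)); print('ROW',d.round(4).tolist(),w.round(3).tolist())
if __name__=='__main__': to(*map(float,sys.argv[1:5]))
E
python3 to.py 500 165 250 1.796
```

```text
0.1 [ 241.9 -575.8  249.6] [-3.14   0.     0.398] F [-0.5 -0.   0.1] op 1.002 g 0.0
ROW [0.5249, -0.583, 0.0004] [-0.001, -0.001, -1.398]
```

```bash
python3 -m crank '[[0.033,-0.037,0,0,0,-0.1,0],[0.066,-0.073,0,0,0,-0.2,0],[0.1,-0.11,0,0,0,-0.3,0],[0.133,-0.147,0,0,0,-0.4,0],[0.166,-0.183,0,0,0,-0.5,0]]'; python3 to.py 500 165 250 1.796
```

```text
clock: 0.6
eef_pos: [324.3, -341.2, 250.1]
tcp_rot: [-3.141, -0.0, 0.901]
contact_force: [-0.5, -0.1, 0.7]
opening: 0.998
grasp_force: 0.0
0.6 [ 324.3 -341.2  250.1] [-3.141 -0.     0.901] F [-0.5 -0.1  0.7] op 0.998 g 0.0
ROW [0.506, -0.1763, 0.0002] [-0.0, -0.0, -0.895]
```

```bash
python3 -m crank '[[0.046,-0.016,0,0,0,-0.085,0],[0.092,-0.032,0,0,0,-0.17,0],[0.138,-0.048,0,0,0,-0.255,0],[0.184,-0.064,0,0,0,-0.34,0],[0.23,-0.08,0,0,0,-0.425,0]]'; python3 to.py 500 165 250 1.796
```

```text
clock: 1.1
eef_pos: [405.1, -111.6, 250.3]
tcp_rot: [3.141, 0.0, 1.326]
contact_force: [1.3, -0.8, -0.4]
opening: 1.003
grasp_force: 0.0
1.1 [ 405.1 -111.6  250.3] [3.141 0.    1.326] F [ 1.3 -0.8 -0.4] op 1.003 g 0.0
ROW [0.2913, 0.025, 0.0003] [0.0, 0.0, -0.47]
```

```bash
python3 -m crank '[[0.048,0.004,0,0,0,-0.09,0],[0.096,0.008,0,0,0,-0.18,0],[0.144,0.012,0,0,0,-0.27,0],[0.192,0.016,0,0,0,-0.36,0],[0.24,0.02,0,0,0,-0.45,0]]'; python3 -m crank '[[0.025,0,0,0,0,-0.02,0],[0.04,0,0,0,0,-0.02,0],[0.04,0,0,0,0,-0.02,0]]';python3 - <<'E'
from rig import r,cams
import cv2,pickle
f=cams.grab_frame('wrist'); print(f['position'],f['orientation'],f['fx'])
pickle.dump(f,open('w1.pkl','wb'))
cv2.imwrite('pics/w1.png',cv2.resize(f['image'][:,:,::-1],(768,576)))
E
```

```text
clock: 1.6
eef_pos: [483.5, 116.4, 250.2]
tcp_rot: [-3.142, 0.0, 1.777]
contact_force: [0.9, -0.9, -0.4]
opening: 1.0
grasp_force: 0.0
clock: 1.9
eef_pos: [474.6, 154.5, 249.9]
tcp_rot: [-3.141, -0.0, 1.794]
contact_force: [0.7, -1.3, 0.2]
opening: 0.998
grasp_force: 0.0
[459.32230524 222.5575002  373.15353192] [2.8708574e+00 1.3135540e-03 2.2293222e-01] 301.99917234593033
```

View pics/w1.png

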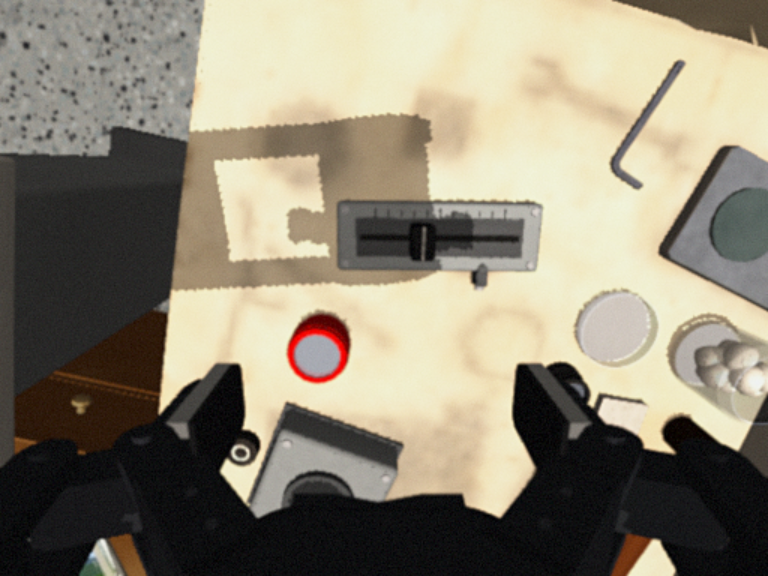

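The wrist view (1.5x) shows the fader cap at about (423,243) and the clip at (481,275). The box's corners are at (338,202), (542,203), (537,270) and (338,268).

```bash
python3 - <<'E'
import pickle
from h import *
f=pickle.load(open('w1.pkl','rb'))
W=lambda p:(np.array(p,float)+.5)/1.5-.5
c=plane(f,W([(338,202),(542,203),(537,270),(338,268)]),24);print(c.round(1),c.mean(0))
y=(c[1]+c[2]-c[0]-c[3])[:2];y/=np.linalg.norm(y);print(np.arctan2(y[1],y[0]))
# slot ends
sl=plane(f,W([(360,238),(520,239)]),24);d=(sl[1]-sl[0])[:2];print('slot',sl.round(1),np.arctan2(d[1],d[0]))
# fader dark mask extent
g=f['image'].max(2)
fd=plane(f,W([(411,242),(435,242),(423,226),(423,260)]),54);print('fader',fd.round(1))
cl=plane(f,W([(481,284),(473,275),(488,275)]),23);print('clip',cl.round(1))
for a in(.2,.215,.225): 
  u=np.array([np.cos(a),np.sin(a)]);print(a,'fader',(fd[:,:2]@u).round(1),'clip',(cl[:,:2]@u).round(1),'slot',(sl[:,:2]@u).round(1),'box',(c[:,:2]@u).round(1))
print(g[140:195:3,272:300:2])
E
```

```text
[[434.7 190.8  24. ]
 [586.3 224.7  24. ]
 [598.8 173.9  24. ]
 [444.9 140.6  24. ]] [516.18551402 182.4962047   24.        ]
0.21663212125270864
slot [[456.8 167.6  24. ]
 [578.1 194.5  24. ]] 0.21789721338289744
fader [[492.9 177.6  54. ]
 [509.5 181.4  54. ]
 [498.4 190.5  54. ]
 [504.4 166.9  54. ]]
clip [[558.9 152.8  23. ]
 [550.6 158.5  23. ]
 [562.2 161.2  23. ]]
0.2 fader [518.4 535.4 526.4 527.5] clip [578.1 571.1 583.1] slot [481.  605.3] box [464.  619.3 621.4 464. ]
0.215 fader [519.5 536.5 527.6 528.4] clip [578.6 571.7 583.7] slot [482.1 606.3] box [465.4 620.7 622.1 464.7]
0.225 fader [520.1 537.2 528.4 529. ] clip [578.9 572.1 584. ] slot [482.7 607. ] box [466.4 621.7 622.5 465.1]
[[106 102  90 105 104 107  85 101 119 185 147 140 188 190]
 [103 100  73 106 104 105  84 101 108 153 164 151 169 141]
 [ 59  60  55  58  50  60  54  57  50  65  76  62  63  63]
 [ 50  18   9   4  17   8  14  10  34  53  52  52  51  55]
 [ 42  16  20  24  20 114  47   5  17  32  55  56  49  51]
 [ 36  10  17  20  21  97  36  11  16  29  46  48  48  47]
 [ 18  13  15  14  30 102  35  19  12  14  13  17  18  19]
 [ 40  13  11  21  28  94  29  19  18  33  49  46  44  43]
 [ 36  12   9  24  34  94  22  21  18  38  47  50  50  53]
 [ 34  11  11   9  43  94  13  11  20  59  62  75  83  91]
 [ 55  14  17  13  48  94  20  17  20  86 115 108 103 109]
 [102  71  44  38  46  97  32  33  59 101 108 167 180 183]
 [100 103 102 103 104 104 100  98  98 104 102 153 181 183]
 [ 87  92  91  87  91  91  94  99  94  94 108 141 169 168]
 [157 155 157 159 166 159 160 169 206 231 243 242 243 242]
 [155 160 165 154 177 221 238 242 242 242 241 240 242 241]
 [242 236 243 243 242 241 242 241 241 241 242 241 242 243]
 [242 242 242 242 241 240 242 242 242 240 242 241 241 241]
 [242 242 241 241 241 243 242 242 240 242 241 241 242 241]]
```

```bash
python3 to.py 501 178 51 1.787
```

```text
1.95 [474.8 153.4 250. ] [-3.141  0.     1.793] F [0.1 0.2 0.5] op 0.998 g 0.0
ROW [0.0183, 0.0312, 0.199] [-0.001, 0.0, 0.006]
```

```bash
python3 -m crank '[[0.01,0.018,0.035,0,0,0.006,0],[0.018,0.031,0.075,0,0,0.006,0],[0.018,0.031,0.12,0,0,0.006,0],[0.018,0.031,0.155,0,0,0.006,0],[0.018,0.031,0.155,0,0,0.006,0]]'; python3 to.py 501 178 51 1.787
```

```text
clock: 2.45
eef_pos: [498.6, 175.2, 91.4]
tcp_rot: [-3.133, 0.001, 1.785]
contact_force: [-0.7, -0.1, 1.2]
opening: 1.003
grasp_force: 0.0
2.45 [498.6 175.2  91.4] [-3.133e+00  1.000e-03  1.785e+00] F [-0.7 -0.1  1.2] op 1.003 g 0.0
ROW [0.0023, 0.0033, 0.0404] [-0.008, 0.001, -0.002]
```

```bash
python3 -m crank '[[0,0,0.02,0,0,0,0],[0,0,0.043,0,0,0,0],[0,0,0.043,0,0,0,0],[0,0,0.043,0,0,0,0]]'; python3 to.py 501 178 51 1.787
```

```text
clock: 2.85
eef_pos: [502.4, 177.3, 53.8]
tcp_rot: [3.141, 0.0, 1.786]
contact_force: [0.2, 1.0, -0.3]
opening: 1.003
grasp_force: 0.0
2.85 [502.4 177.3  53.8] [3.141 0.    1.786] F [ 0.2  1.  -0.3] op 1.003 g 0.0
ROW [0.0009, -0.0012, 0.0028] [0.001, 0.0, -0.001]
```

```bash
python3 -m crank '[[0,0,0,0,0,0,0.4],[0,0,0,0,0,0,0.8],[0,0,0,0,0,0,1],[0,0,0,0,0,0,1],[0,0,0,0,0,0,1]]' 25; python3 -m crank '[[0,0,0,0,0,0,1],[0,0,0,0,0,0,1],[0,0,0,0,0,0,1]]' ;python3 to.py 501 178 51 1.787
```

```text
clock: 3.35
eef_pos: [501.8, 178.0, 52.7]
tcp_rot: [3.141, -0.0, 1.787]
contact_force: [-0.8, -0.5, 4.7]
opening: 0.202
grasp_force: 28.0
clock: 3.65
eef_pos: [501.8, 178.0, 52.7]
tcp_rot: [3.141, -0.0, 1.787]
contact_force: [-1.1, 0.1, 5.4]
opening: 0.204
grasp_force: 28.1
3.65 [501.8 178.   52.7] [ 3.141 -0.     1.787] F [-1.1  0.1  5.4] op 0.204 g 28.1
ROW [0.0002, -0.0008, 0.0017] [0.0, -0.0, -0.0]
```

```bash
python3 -m crank '[[0,0.012,0,0,0,0,1],[0,0.025,0,0,0,0,1],[0,0.038,0,0,0,0,1],[0,0.0497,0,0,0,0,1],[0,0.0497,0,0,0,0,1]]'; python3 -m crank '[[0,0,0,0,0,0,1],[0,0,0,0,0,0,1]]' ;python3 - <<'E'
from rig import r,cams
import cv2,pickle
print(r.sense()['eef_pos'],r.sense()['opening'])
f=cams.grab_frame('wrist'); pickle.dump(f,open('w2.pkl','wb'))
t=cams.grab_frame('top'); pickle.dump(t,open('t2.pkl','wb'))
cv2.imwrite('pics/w2.png',cv2.resize(f['image'][:,:,::-1],(768,576)))
E
```

```text
clock: 4.15
eef_pos: [552.0, 188.9, 52.7]
tcp_rot: [3.139, -0.0, 1.787]
contact_force: [2.7, -1.9, 6.5]
opening: 0.205
grasp_force: 28.2
clock: 4.35
eef_pos: [550.6, 188.6, 52.7]
tcp_rot: [3.14, -0.0, 1.787]
contact_force: [1.2, -0.7, 5.2]
opening: 0.209
grasp_force: 28.0
[550.63394242 188.58023589  52.70537464] 0.20895713768540158
```

View pics/w2.png

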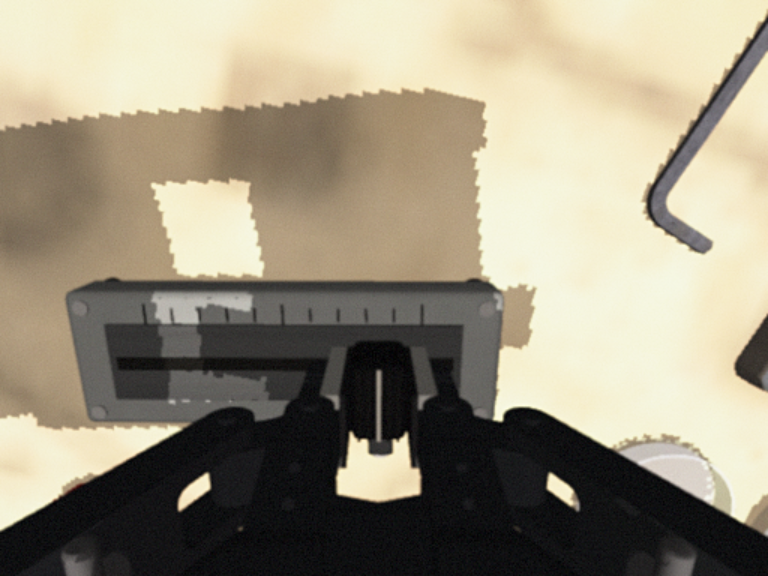

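The fader's white line is at (379,400), and the clip shows below it at about (380,447), so they look level. I'll check the numbers.

```bash
python3 - <<'E'
import pickle
from h import *
f=pickle.load(open('w2.pkl','rb'))
g=f['image'].max(2)
print(g[240:292:4,235:272])
print(g[292:304,240:266])
W=lambda p:(np.array(p,float)+.5)/1.5-.5
u=np.array([np.cos(.2165),np.sin(.2165)])
for p,z in(((378.5,380),54),((378.5,430),54),((380,448),23),((369,448),23),((391,448),23)): q=plane(f,W([p]),z)[0];print(p,q.round(1),(q[:2]@u).round(2))
E
```

```text
[[ 11  13   0   1   7  14  14  13   4  14   9   6  13   7  19   6  16  20
    9   4  10   7  15  17  17   9   9   8  16  10   9   6  14  19   6   9
   15]
 [ 22   4  12  11  11  17  11  18  13  12  23   4  12  15   9   7  11   9
   11  14  13  12  14  15  19  15  12   3  16  15  12  22  10  12  12  11
   13]
 [ 14  16  23  17  12  22  20   8  16  22  11  24  19  19  12  51 134 163
  141  75  22  12  14  15  13  18   9   7  22  16  21  19  16  10  10   9
   15]
 [ 14   7  24  13  25  20  16  19  20  14  15  28  23  17  20  59 133 168
  138  75  29   9  15  20  21  15  19  18  18  15  24  17  18  19  14  16
   13]
 [ 15  20  16  21  21  14  11  20  25  16  16  14  21  14  16  57 135 167
  141  73  19  12  19  19  22  22  19  11  16  19  21  20  21   6   9  20
   12]
 [ 15  22  17  13  18  20  21  14  20   9  16  24  16  13   6  59 131 163
  140  72  20   9  21  19  22  14  18  15  18  12  20  20  21  15  21  12
    9]
 [  5  12  22  12  19  18  15  22  15  18  18  25  17  12  18  56 133 163
  129  56  19  20  11  10  25  18  10  18  17  17   7  24  17  13  17  14
   10]
 [  8  18   7  
[... 1718 characters left out ...]
54  52  52  46  51  57  55  53  53
   56  44  42 109 224 250 248 246]
 [246 247 247 249 241 172  71  44  48  51  50  46  58  51  54  53  56  55
   52  47  43 113 227 247 248 245]
 [246 246 246 247 241 181  73  37  45  47  52  51  46  51  53  47  48  46
   36  47  46 133 228 249 248 245]
 [246 246 245 248 247 227 144  97  81  77  78  81  71  56  60  60  63  72
   78  96 131 195 242 248 247 247]
 [246 246 247 246 247 249 240 211 182 157 162 170 150 139 129 133 141 161
  180 210 242 248 249 246 246 246]]
(378.5, 380) [548.7 197.5  54. ] 578.33
(378.5, 430) [552.3 181.1  54. ] 578.32
(380, 448) [558.9 154.2  23. ] 578.94
(369, 448) [554.7 153.2  23. ] 574.66
(391, 448) [563.  155.1  23. ] 583.22
```

```bash
python3 -m crank '[[0,0.0008,0,0,0,0,1],[0,0.0008,0,0,0,0,1],[0,0.0008,0,0,0,0,0.7],[0,0.0008,0,0,0,0,0.2],[0,0.0008,0,0,0,0,0]]'; python3 -m crank '[[0,0,0,0,0,0,0],[0,0,-0.03,0,0,0,0],[0,0,-0.07,0,0,0,0],[0,0,-0.12,0,0,0,0],[0,0,-0.15,0,0,0,0]]' ;python3 to.py 471.5 -66 150 1.787
```

```text
clock: 4.95
eef_pos: [550.4, 188.6, 51.9]
tcp_rot: [-3.141, 0.0, 1.787]
contact_force: [-0.1, 0.4, -0.2]
opening: 0.629
grasp_force: 0.0
clock: 5.45
eef_pos: [551.8, 189.0, 205.6]
tcp_rot: [3.139, -0.0, 1.787]
contact_force: [0.4, 0.1, -0.8]
opening: 1.003
grasp_force: 0.0
5.45 [551.8 189.  205.6] [ 3.139 -0.     1.787] F [ 0.4  0.1 -0.8] op 1.003 g 0.0
ROW [-0.2319, -0.1333, 0.0551] [0.003, -0.0, -0.0]
```

```bash
python3 -m crank '[[-0.047,-0.013,0,0,0,0,0],[-0.094,-0.026,0,0,0,0,0],[-0.141,-0.039,0,0,0,0,0],[-0.188,-0.052,0,0,0,0,0],[-0.235,-0.065,0,0,0,0,0]]'; python3 -m crank '[[-0.03,-0.025,0,0,0,0,0],[-0.045,-0.06,0,0,0,0,0],[-0.045,-0.06,0,0,0,0,0]]' ;python3 - <<'E'
from rig import r,cams
import cv2,pickle
print(r.sense()['eef_pos'],r.sense()['opening'])
f=cams.grab_frame('wrist'); pickle.dump(f,open('w3.pkl','wb'))
t=cams.grab_frame('top'); pickle.dump(t,open('t3.pkl','wb'))
cv2.imwrite('pics/w3.png',cv2.resize(f['image'][:,:,::-1],(768,576)))
a=cv2.resize(t['image'][170:260,185:275],(560,560),interpolation=cv2.INTER_CUBIC)
cv2.imwrite('pics/t3.png',a[:,:,::-1])
E
```

```text
clock: 5.95
eef_pos: [537.3, -56.5, 202.4]
tcp_rot: [3.141, 0.0, 1.787]
contact_force: [0.1, -0.4, -0.5]
opening: 1.002
grasp_force: 0.0
clock: 6.25
eef_pos: [485.2, -113.7, 201.7]
tcp_rot: [-3.138, -0.001, 1.784]
contact_force: [-1.0, 1.0, 0.3]
opening: 1.0
grasp_force: 0.0
[ 485.21144693 -113.677233    201.67819317] 1.00031275039061
```

View pics/w3.png

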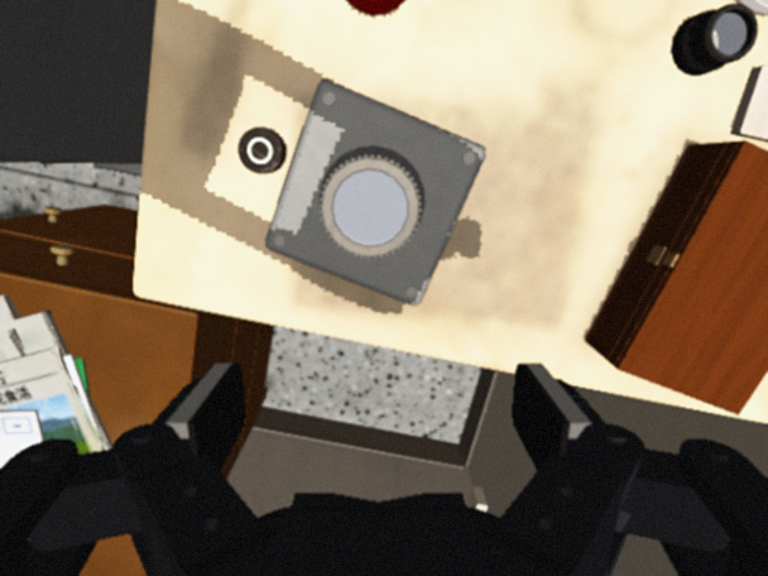

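View pics/t3.png

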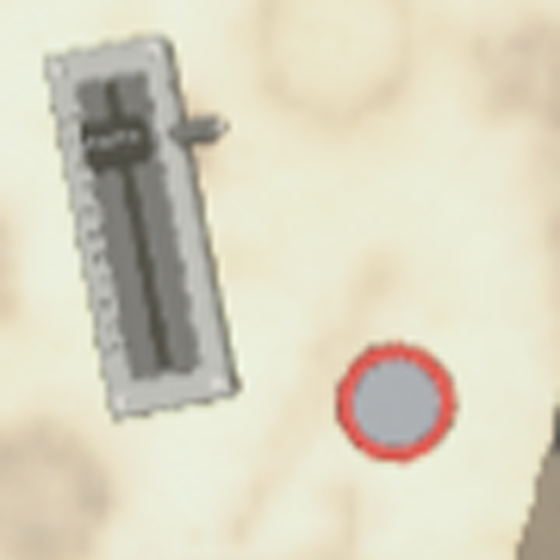

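The top crop shows the fader at (118,142) and the clip at (203,128), in line across the tilted box. In the wrist view the cell's top is centred at about (370,205), with the specimen untouched at (260,150).

```bash
python3 - <<'E'
import pickle
from h import *
f=pickle.load(open('w3.pkl','rb'))
t=pickle.load(open('t3.pkl','rb'))
W=lambda p:(np.array(p,float)+.5)/1.5-.5
print(plane(f,W([(370,204),(372,206),(320,204),(420,204)]),102).round(1))
T=lambda p:(np.array(p,float)+.5)/(560/90)-.5+[185,170]
print(plane(t,T([(118,142)]),54),plane(t,T([(203,128)]),23))
E
python3 to.py 472 -66 150 1.787
```

```text
[[469.8 -63.2 102. ]
 [471.  -63.9 102. ]
 [446.1 -68.3 102. ]
 [493.5 -58.1 102. ]]
[[550.32586908 185.07743744  54.        ]] [[559.37920756 153.47297281  23.        ]]
6.35 [ 488.6 -112.1  202.4] [ 3.141 -0.     1.785] F [ 0.3 -0.   0.2] op 1.001 g 0.0
ROW [0.0485, -0.0064, 0.0524] [0.0, -0.0, -0.002]
```

Before the cell, I'll go back for one close check of the fader's setting. There is plenty of time left.

```bash
python3 to.py 571 97 150 1.787;  python3 -m crank '[[0.04,0.025,0.01,0,0,0,0],[0.08,0.05,0.02,0,0,0,0],[0.12,0.075,0.03,0,0,0,0],[0.16,0.1,0.04,0,0,0,0],[0.187,0.125,0.052,0,0,0,0]]';python3 -m crank '[[0,0,0,0,0,0,0],[0,0,0,0,0,0,0]]'; python3 - <<'E'
from rig import r,cams
import cv2,pickle
from h import *
print(r.sense()['eef_pos'],r.sense()['opening'])
f=cams.grab_frame('wrist'); pickle.dump(f,open('w4.pkl','wb'))
cv2.imwrite('pics/w4.png',cv2.resize(f['image'][:,:,::-1],(768,576)))
print(proj(f,[(551,188.8,54),(559,154,23)])*1.5)
E
```

```text
6.35 [ 488.6 -112.1  202.4] [ 3.141 -0.     1.785] F [ 0.3 -0.   0.2] op 1.001 g 0.0
ROW [0.1868, 0.1249, 0.0525] [0.0, -0.0, -0.002]
clock: 6.85
eef_pos: [571.9, 102.1, 150.1]
tcp_rot: [3.14, -0.001, 1.789]
contact_force: [1.0, -0.8, 0.0]
opening: 0.999
grasp_force: 0.0
clock: 7.05
eef_pos: [571.0, 99.6, 149.7]
tcp_rot: [-3.141, -0.0, 1.79]
contact_force: [-1.1, -0.3, -0.0]
opening: 0.997
grasp_force: 0.0
[571.02295284  99.61704264 149.67047738] 0.9965287706726693
[[377.81743032 117.8586886 ]
 [378.38369344 193.82367824]]
```

View pics/w4.png

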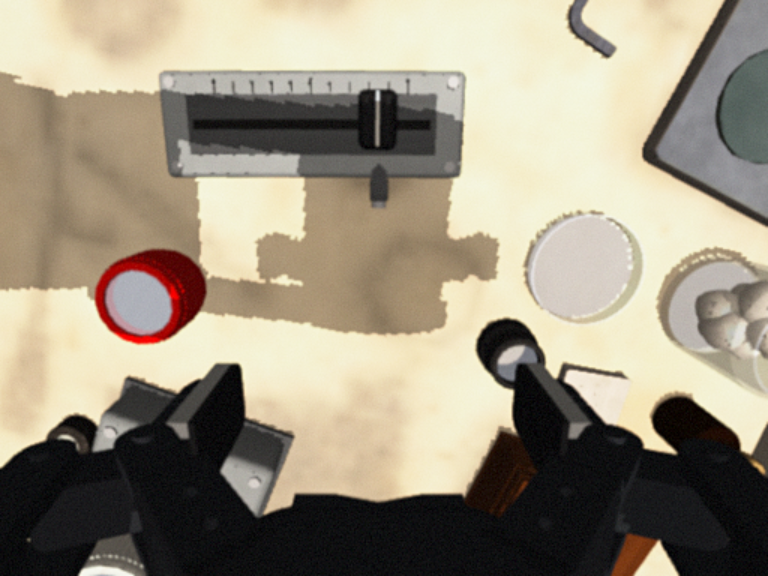

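The fader line is at x≈378 and the clip at x≈378–379 (its tip at y≈166), so they are level to within 0.5 mm. Now the cell.

```bash
python3 to.py 471.5 -65 140 1.787; python3 -m crank '[[-0.03,-0.03,0,0,0,0,0],[-0.065,-0.06,0,0,0,0,0],[-0.1,-0.09,0,0,0,0,0],[-0.12,-0.12,0,0,0,0,0],[-0.14,-0.132,0,0,0,0,0]]'; python3 -m crank '[[0,0,0,0,0,0,0],[0,0,0,0,0,0,0]]'; python3 to.py 471.5 -65 95 1.787
```

```text
7.1 [570.8  98.6 150. ] [-3.141  0.     1.788] F [-0.4 -0.5 -0.2] op 1.003 g 0.0
ROW [-0.1383, -0.1322, 0.0101] [-0.001, 0.0, 0.001]
clock: 7.6
eef_pos: [468.8, -69.2, 150.6]
tcp_rot: [-3.14, -0.0, 1.785]
contact_force: [0.7, -0.1, -0.9]
opening: 1.003
grasp_force: 0.0
clock: 7.8
eef_pos: [472.0, -68.0, 150.9]
tcp_rot: [3.14, 0.0, 1.784]
contact_force: [-0.4, 0.2, 0.6]
opening: 1.004
grasp_force: 0.0
7.8 [472.  -68.  150.9] [3.14  0.    1.784] F [-0.4  0.2  0.6] op 1.004 g 0.0
ROW [0.0031, 0.0001, 0.0559] [0.001, 0.0, -0.003]
```

```bash
python3 -m crank '[[0.002,0,0.02,0,0,0,0],[0.003,0,0.04,0,0,0,0],[0.003,0,0.056,0,0,0,0],[0.003,0,0.056,0,0,0,0.2],[0.003,0,0.056,0,0,0,0.5]]'; python3 -m crank '[[0,0,0,0,0,0,0.7],[0,0,0,0,0,0,0.7],[0,0,0,0,0,0,1],[0,0,0,0,0,0,1]]' 40; python3 to.py 471.5 -65 95 1.787
```

```text
clock: 8.3
eef_pos: [471.7, -63.8, 94.5]
tcp_rot: [-3.141, -0.0, 1.787]
contact_force: [0.7, 1.2, -0.3]
opening: 0.691
grasp_force: 0.0
clock: 8.7
eef_pos: [471.8, -64.2, 94.8]
tcp_rot: [3.14, 0.0, 1.787]
contact_force: [-0.5, 1.6, 2.1]
opening: 0.57
grasp_force: 41.0
8.7 [471.8 -64.2  94.8] [3.14  0.    1.787] F [-0.5  1.6  2.1] op 0.57 g 41.0
ROW [-0.0007, -0.0004, -0.0002] [0.001, 0.0, -0.0]
```

```bash
python3 -m crank '[[0,0,0.001,0,0,0,1],[0,0,0.001,0,0,0,1]]'; python3 -m crank '[[0,0,0.0008,0,0,0,1],[0,0,0.0008,0,0,0,1]]'; python3 -m crank '[[0,0,0.0007,0,0,0,1],[0,0,0.0007,0,0,0,1]]'
```

```text
clock: 8.9
eef_pos: [471.7, -64.3, 93.5]
tcp_rot: [3.141, 0.0, 1.787]
contact_force: [-0.9, 3.3, 3.8]
opening: 0.571
grasp_force: 41.1
clock: 9.1
eef_pos: [471.7, -64.3, 92.8]
tcp_rot: [3.141, 0.0, 1.787]
contact_force: [-2.1, 2.4, 8.0]
opening: 0.575
grasp_force: 41.6
clock: 9.3
eef_pos: [471.8, -64.3, 92.3]
tcp_rot: [3.141, 0.0, 1.787]
contact_force: [-2.9, 2.8, 12.3]
opening: 0.573
grasp_force: 41.9
```

```bash
python3 -m crank '[[0,0,-0.0004,0,0,0.06,1],[0,0,-0.0004,0,0,0.12,1],[0,0,-0.0004,0,0,0.12,1]]'; python3 -m crank '[[0,0,0,0,0,0.04,1],[0,0,0,0,0,0.08,1],[0,0,0,0,0,0.08,1]]'; python3 -c "
from rig import r;print(r.sense()['wrist_torque'])"
```

```text
clock: 9.6
eef_pos: [472.0, -64.5, 92.7]
tcp_rot: [3.14, 0.0, 1.665]
contact_force: [-1.2, 0.0, 9.4]
opening: 0.569
grasp_force: 41.6
clock: 9.9
eef_pos: [472.3, -64.5, 92.8]
tcp_rot: [3.14, 0.0, 1.585]
contact_force: [-1.4, 0.6, 9.0]
opening: 0.567
grasp_force: 41.6
[ 0.0668506  -0.03581978 -0.06388672]
```

```bash
python3 -m crank '[[0,0,0,0,0,0.05,1],[0,0,0,0,0,0.1,1],[0,0,0,0,0,0.1,1]]'; python3 -c "
from rig import r;print(r.sense()['wrist_torque'])"
```

```text
clock: 10.2
eef_pos: [472.5, -64.7, 92.8]
tcp_rot: [3.139, 0.0, 1.485]
contact_force: [-0.6, -1.1, 8.2]
opening: 0.567
grasp_force: 41.5
[-0.08711332 -0.04256803 -0.14726034]
```

```bash
python3 -m crank '[[0,0,0,0,0,0.04,1],[0,0,0,0,0,0.08,1],[0,0,0,0,0,0.08,1]]'; python3 -c "
from rig import r;print(r.sense()['wrist_torque'])"
```

```text
clock: 10.5
eef_pos: [472.6, -64.7, 92.8]
tcp_rot: [3.139, 0.0, 1.405]
contact_force: [1.1, -0.2, 7.9]
opening: 0.571
grasp_force: 41.5
[-0.11351948 -0.11860413 -0.0697413 ]
```

```bash
python3 -m crank '[[0,0,0.0004,0,0,0,1],[0,0,0.0004,0,0,0,1]]'; python3 -m crank '[[0,0,0,0,0,0.04,1],[0,0,0,0,0,0.08,1],[0,0,0,0,0,0.08,1]]'; python3 -c "
from rig import r;print(r.sense()['wrist_torque'])"
```

```text
clock: 10.7
eef_pos: [472.6, -64.7, 92.5]
tcp_rot: [3.139, 0.0, 1.407]
contact_force: [0.4, 0.5, 10.6]
opening: 0.569
grasp_force: 41.7
clock: 11.0
eef_pos: [472.8, -64.8, 92.6]
tcp_rot: [3.138, 0.0, 1.326]
contact_force: [0.4, -0.9, 8.8]
opening: 0.572
grasp_force: 41.5
[-0.25318047 -0.16187258 -0.09215806]
```

```bash
python3 -m crank '[[0,0,0.0001,0,0,0.05,1],[0,0,0.0001,0,0,0.1,1],[0,0,0.0001,0,0,0.1,1]]'; python3 -c "
from rig import r;print(r.sense()['wrist_torque'])"
```

```text
clock: 11.3
eef_pos: [472.6, -64.8, 92.2]
tcp_rot: [3.139, -0.0, 1.225]
contact_force: [-0.5, -1.5, 7.1]
opening: 0.567
grasp_force: 41.3
[-0.33397382 -0.15831924 -0.00720874]
```

```bash
python3 -m crank '[[0,0,0.0002,0,0,0.05,1],[0,0,0.0002,0,0,0.1,1],[0,0,0.0002,0,0,0.1,1]]'; python3 -c "
from rig import r;print(r.sense()['wrist_torque'])"
```

```text
clock: 11.6
eef_pos: [472.0, -64.6, 91.7]
tcp_rot: [3.14, -0.0, 1.126]
contact_force: [-0.1, -1.7, 3.4]
opening: 0.567
grasp_force: 41.2
[-0.2198901  -0.20830596 -0.05939355]
```

Force fell and the cell sank at about 0.66 rad of turn, so I'll probe downward here without turning.

```bash
python3 -m crank '[[0,0,0.0006,0,0,0,1],[0,0,0.0012,0,0,0,1],[0,0,0.0012,0,0,0,1]]'; python3 -c "
from rig import r;print(r.sense()['wrist_torque'])"
```

```text
clock: 11.9
eef_pos: [472.0, -64.6, 90.5]
tcp_rot: [3.14, -0.0, 1.128]
contact_force: [1.0, -2.6, 4.5]
opening: 0.573
grasp_force: 41.3
[-0.33518888 -0.25922021 -0.02385747]
```

```bash
python3 -m crank '[[0,0,0.0008,0,0,0,1],[0,0,0.0016,0,0,0,1],[0,0,0.0024,0,0,0,1],[0,0,0.0024,0,0,0,1]]'; python3 -m crank '[[0,0,0.0006,0,0,0,1],[0,0,0.0012,0,0,0,1],[0,0,0.0012,0,0,0,1]]'
```

```text
clock: 12.3
eef_pos: [472.0, -64.6, 88.1]
tcp_rot: [3.14, -0.0, 1.128]
contact_force: [1.2, -2.2, 5.9]
opening: 0.567
grasp_force: 41.3
clock: 12.6
eef_pos: [472.0, -64.6, 87.2]
tcp_rot: [3.14, -0.0, 1.128]
contact_force: [-0.3, -1.3, 10.3]
opening: 0.569
grasp_force: 41.8
```

```bash
python3 -m crank '[[0,0,0.0005,0,0,0,1],[0,0,0.001,0,0,0,1],[0,0,0.001,0,0,0,1]]'; python3 -m crank '[[0,0,0,0,0,0,1],[0,0,0,0,0,0,1]]'; python3 - <<'E'
from rig import r,cams
import cv2,pickle
f=cams.grab_frame('scene');b=cv2.resize(f['image'][130:290,230:450],(792,576),interpolation=cv2.INTER_CUBIC)
cv2.imwrite('pics/end.png',b[:,:,::-1]); print(r.sense()['qpos'])
E
```

```text
clock: 12.9
eef_pos: [472.1, -64.6, 87.0]
tcp_rot: [3.14, -0.0, 1.128]
contact_force: [-4.2, -0.7, 23.2]
opening: 0.573
grasp_force: 42.9
clock: 13.1
eef_pos: [472.1, -64.6, 87.0]
tcp_rot: [3.14, -0.0, 1.128]
contact_force: [-3.9, -1.2, 23.9]
opening: 0.573
grasp_force: 42.9
[-1.38895835e-01  3.61141886e-01  2.07676529e+00 -4.46418307e-04
  7.02081272e-01  3.04191334e-01]
```

View pics/end.png

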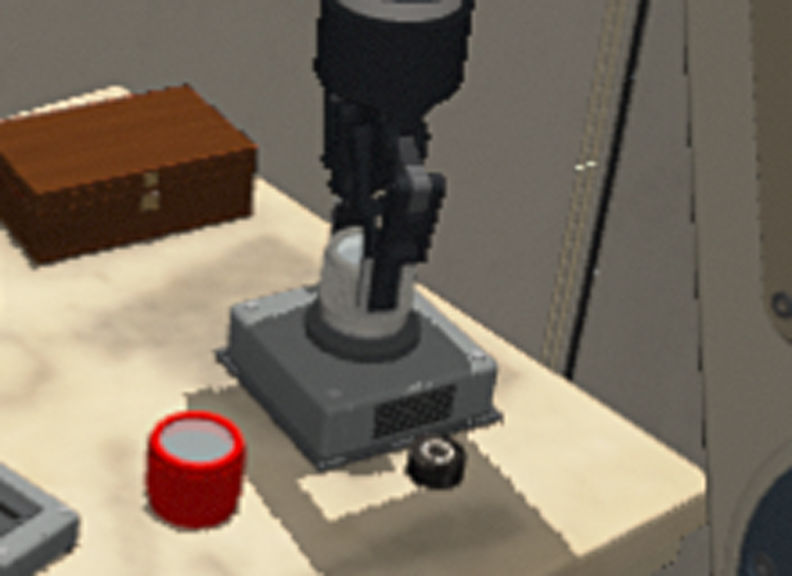

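The cell sits down on the boss at about (365,310) with the fingers on its rim, and the specimen at (437,462) is undisturbed. It's on a hard stop at 24 N, so I'll ease to a light hold and hand in.

```bash
python3 -m crank '[[0,0,-0.0005,0,0,0,1],[0,0,-0.0005,0,0,0,1],[0,0,-0.0005,0,0,0,1]]' && python3 -c "
from rig import r,sign_off
s=r.sense();print(s['contact_force'],s['eef_pos'])
if 11<s['contact_force'][2]<30: print(sign_off())"
```

```text
clock: 13.45
eef_pos: [472.0, -64.6, 87.1]
tcp_rot: [3.14, -0.0, 1.128]
contact_force: [-2.2, -0.9, 16.5]
opening: 0.57
grasp_force: 42.0
[-2.1578398  -0.88072267 16.48313785] [472.0452818  -64.59865993  87.11120785]
the job is handed in; nothing more can be done
None
```

The job is handed in at 13.45 s: the fader measured within about 0.5 mm of the index clip, and the filter cell dropped over the pin after about 0.66 rad clockwise and is still gripped and held on its hard stop with about 16 N; the specimen looked undisturbed, and I did not check the square block afterwards.

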